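# Fit the missing foot of a serving tray and hold it in its corner

## Robot

A 6-joint arm with a two-finger parallel gripper is mounted at the origin on a cart in front of the work surface, level with it; the furniture and walls round the work are solid. World frame = base frame: x ahead of the robot, y to its left, z up, the work surface at z = 0. Lengths are in m, angles in rad, forces in N, time in s.
With the tool pointing down it reaches from about 0.3 to 0.775 m from the base axis. Payload 14.6 kg.
Tool frame: the origin (TCP) lies at the very end of the fingers, on their centre line; the grasp point (between the pads) lies 19 mm behind it (ctrl.grasp_offset is the distance from the TCP to the grasp point, in m); z points along the fingers, y is the line along which they close (so a half turn about z gives the same grasp; the last joint's range is limited). The gripper opens to 94 mm and grips with 3 to 60 N. Pads are 16 mm wide; open, the fingers measure 119 mm over their backs; the gripper's body (75 mm by 177 mm) begins 78 mm behind the grasp point.
Start: joints at [-1.316, 0.3, 1.521, -0, 1.321, -0.067], TCP at [0.174, -0.522, 0.205] pointing down, gripper open.
Joint ranges: [-3.03, 3.03], [-0.79, 2.21], [0.23, 2.52], [-1.04, 4.18], [0, 3.07], [-2.55, 2.55]. Speed limits (rad/s): [2.22, 2.22, 2.57, 3.14, 3.14, 3.14].

## Interface

Orientations are given as [roll, pitch, yaw] about the fixed x, y, z axes, in that order (R = Rz(yaw) Ry(pitch) Rx(roll)).
In Python, from station import ctrl gives the robot as it stands.
- The arm moves only by the tool step_arm, never from a script. Its argument "plan" is a list that holds one entry, the list of rows, each a list of 6 numbers: the shift along the tool's x, y, z in units of 30 mm (1.0 is 30 mm), then the turn, a rotation vector about the tool's x, y, z in units of 6 degrees (1.0 is 6 degrees). In form: [[[dx, dy, dz, wx, wy, wz], ...]]. A call has 1 to 8 rows; each row is the pose to reach, as a shift and turn from the pose commanded when the call began, along the tool's axes at that moment; what a row does not reach only later rows make up. A row lasts 1/12 s, in which the tool goes at most 41.7 mm and 7.16 degrees, less where a joint would pass 70% of its speed; a pose out of reach is approached as far as the arm can. A call with a gripper value outside its range is refused whole. "grip" is the opening, from 0 (shut) to 1 (fully open), set as the call begins (left out, the last holds). The fingers move at their own pace and stop on an object; "squeeze" is the grip in N (left out, the last holds). Time passes only in rows, so rows that repeat a pose let the fingers close. It gives the time, the measured TCP pose, the force, the opening and the grip force at its end, in the units of the state.
- ctrl.get_obs(): the state, without advancing time (a new reading comes with each control period).
- ctrl.camera(name): name is "scene" or "top"; returns the picture (400x640x3 uint8, red, green, blue); there is no depth.
- ctrl.camera_model(name): a dict with "intrinsics" (3x3 intrinsics, pixels), "k1" (the pictures are not rectified: a ray, as slopes to the right and down, at radius r is drawn at 1 + k1 r^2 times it, then the intrinsics apply), "R" (3x3) and "t" (3): a world point X has camera coordinates R X + t. Camera axes: x right, y down, z forward; pixel columns grow to the right and rows downward; lengths in m; the calibration is good to about 2 mm. A picture is of the moment at which its call begins. camera_model takes no time and is no camera call.
- ctrl.hand_in(): hands the job in; it is judged then, once.
Trained networks look in the newest picture that a camera, given by its name, has taken for a name from the list of things; names that differ only in an ending like _2 or _b are one class to them, and where a whole thing is asked for, a point or a joint stands for the part that bears it (a point fixed in the world has none). Each returns a list of dicts, best first, with "confidence" (0 to 1); they miss things now and then, are a little off and sometimes report something else, mostly with a low value. They report only what shows in the picture. A call takes as long as a camera call. They do not tell look-alikes from the thing itself.
- ctrl.masks_of(query, camera): "pixels" (400x640 bool, what is visible of it) and "at" ([column, row] in pixels, amid what is visible of it).
- ctrl.place_of(query, camera): "at" ([column, row] in pixels: a listed point, or the origin of a listed thing).
The state is a dict: "time_s": time; "qpos": joint angles; "joint_vel": joint speeds; "tau": joint torques, N m; "ee_pos": TCP position; "eef_rot": TCP orientation; "force": force on the tool from outside, world axes, zero at the start; "moment": the same for the moment, N m; "grip_width": finger opening in m; "grip_force": force on a finger pad.
Only numpy, scipy, OpenCV 4.12 (cv2) and the standard library are available. Lean on these libraries where they do the work, as an engineer would, in place of code of your own. Each camera call takes 0.05 s, during which the arm holds its last target. There are 200 camera calls.

## Task

The small wooden serving tray lies upside down and three of its four feet are already fitted. Stand the loose foot squarely on the panel in the one empty corner (marked by the blue adhesive pad) and press it snugly against both rim strips of that corner at once; finish while still gripping it there and pushing firmly into the corner so that the adhesive can take, without letting go. Leave the other things on the worktop where they are.

Things in the scene. Friction and masses are not known exactly. Their poses are not given: they have to be found in the camera images.
- loose_foot: Loose tray foot, 60 to 130 g: brown wooden block 44 x 44 mm, 64 mm tall, upright on the worktop left of the tray, black rubber glide on top. Origin: centre of its underside; z up; x, y square to its sides (four-fold symmetric, any side may face any rim). Grip two parallel sides near the top, fingertips more than 20 mm above its underside, to clear the rim.
- tray: Upturned light wooden tray, 139 x 224 mm, dark rim strips round a flat panel, on a black mat; held fast. Origin: its centre, on the worktop; x along the short side (away from the robot), y along the long side (left). Panel top 12 mm above the worktop, inside 115 (x) by 200 mm (y). Foot centres at x = +-35.5, y = +-78 mm; feet square to the rim.
- pad: Thin blue square pad, 38 x 38 x 1 mm, in the one empty corner of the tray (differs from run to run); it does not obstruct or stick. Origin: on the panel's top (12 mm above the worktop), where the centre of the foot's underside belongs when the foot touches both rim strips; axes as the tray's.
- fitted_foot_a: Foot already fitted in another corner of the tray, same shape as the loose one (44 x 44 x 64 mm), fixed. Origin: centre of its underside, on the panel.
- fitted_foot_b: Foot already fitted in another corner of the tray, same shape as the loose one (44 x 44 x 64 mm), fixed. Origin: centre of its underside, on the panel.
- fitted_foot_c: Foot already fitted in another corner of the tray, same shape as the loose one (44 x 44 x 64 mm), fixed. Origin: centre of its underside, on the panel.
- rim_far: Rim strip on the tray's +x side, away from the robot; fixed to the tray. 20 mm high above the panel (top 32 mm above the worktop), 12 mm thick. Origin: middle of the strip's length and thickness, 2 mm above the worktop; axes as the tray's. Friction of the foot on strips and panel 0.45 to 0.75.
- rim_near: Rim strip on the tray's -x side, towards the robot; fixed to the tray. 20 mm high above the panel (top 32 mm above the worktop), 12 mm thick. Origin: middle of the strip's length and thickness, 2 mm above the worktop; axes as the tray's. Friction of the foot on strips and panel 0.45 to 0.75.
- rim_left: Rim strip on the tray's +y side, left; fixed to the tray. 20 mm high above the panel (top 32 mm above the worktop), 12 mm thick. Origin: middle of the strip's length and thickness, 2 mm above the worktop; axes as the tray's. Friction of the foot on strips and panel 0.45 to 0.75.
- rim_right: Rim strip on the tray's -y side, right; fixed to the tray. 20 mm high above the panel (top 32 mm above the worktop), 12 mm thick. Origin: middle of the strip's length and thickness, 2 mm above the worktop; axes as the tray's. Friction of the foot on strips and panel 0.45 to 0.75.
- onion: Bystander: brown onion, about 82 mm wide, 94 mm tall, on the left of the worktop. Origin: its underside.
- kitchen_timer: Bystander: round red and white kitchen timer, 66 mm wide, 50 mm tall, at the far left. Origin: its underside.
- tomato: Bystander: red tomato, 74 mm, at the back left. Origin: its underside.
- lemon: Bystander: yellow lemon, 78 x 55 x 56 mm, at the right in front of the sink. Origin: its underside.
- jam_jar: Bystander: jam jar with a yellow lid, 66 mm wide, 100 mm tall, at the back. Origin: its underside.
- garlic_bulb: Bystander: pale garlic bulb, 50 mm, at the back left. Origin: its underside.
Mind the look-alikes: they are no part of the job. Leave any green or purple look-alike of the loose_foot alone.

How it is judged:
At the end, for the whole second after the job is handed in: The loose foot stands upright (within 4.5 degrees) and square to the rim (within 4 degrees) on the panel in the empty corner, within 4 mm of its place, pressing with more than 1.5 N on each of the two rim strips of that corner, at rest and still held by the fingers (more than 2 N) (x of loose_foot in the frame of pad between -0.004 and 0.004 m and y of loose_foot in the frame of pad between -0.004 and 0.004 m and z of loose_foot in the frame of pad between -0.004 and 0.004 m and angle between loose_foot's own z axis and vertical below 0.08 rad and (angle between the x axis of loose_foot and the x axis of tray, either way round below 0.07 rad or angle between the y axis of loose_foot and the x axis of tray, either way round below 0.07 rad) and (contact force between loose_foot and rim_far above 1.5 N or contact force between loose_foot and rim_near above 1.5 N) and (contact force between loose_foot and rim_left above 1.5 N or contact force between loose_foot and rim_right above 1.5 N) and contact force between the fingers and loose_foot above 2 N and linear speed of loose_foot below 0.01 m/s); the arm keeps its last pose, push and grip.
It fails at once if a bystander is moved by more than 25 mm (distance of any of onion, kitchen_timer, tomato, lemon, jam_jar, garlic_bulb from where it was at the start of the episode above 0.025 m).
It also fails if it takes over 58 s, if anything falls off the work surface, if the arm or the gripper's body presses on something with over 40 N, if the wrist force passes 120 N, or if a joint passes its speed limit or range.

## Working session

There is one attempt and no reset: what is moved stays moved. The work goes in short steps, Python scripts to look and compute and a tool call to move; the robot and the scene stay as the last step left them, time stands still between calls to the robot, and variables do not carry over. Pictures are saved under pics/ and viewed, at most 10 in all, crops included, and the job is handed in when it is done.

Besides the shell and the picture viewer there is one more tool, called after ">>>" by a JSON object that holds its "api" and its "payload", one argument or row to a line. step_arm: Moves the arm, as the interface text tells. Its arguments: {"type":"object","properties":{"plan":{"type":"array","items":{"type":"array","items":{"type":"array","items":{"type":"number"}}}},"grip":{"type":"number"},"squeeze":{"type":"number"}},"required":["plan"]}

```bash
mkdir -p pics
cat > h.py <<'E'
import numpy as np, cv2
from station import ctrl
def save(c,n):
    im=ctrl.camera(c); cv2.imwrite(f'pics/{n}.png',im[:,:,::-1]); return im
def ray(c,px):
    m=ctrl.camera_model(c);K=np.array(m['intrinsics']);R=np.array(m['R']);t=np.array(m['t'])
    d=np.linalg.solve(K,[px[0],px[1],1.])[:2];u=d.copy()
    for _ in range(30): u=d/(1+m['k1']*(u@u))
    v=R.T@np.array([u[0],u[1],1.]);return -R.T@t,v/np.linalg.norm(v)
def onz(c,px,z):
    o,v=ray(c,px);return o+v*(z-o[2])/v[2]
def tri(a,b):
    A=np.zeros((3,3));y=np.zeros(3)
    for c,p in (a,b):
        o,v=ray(c,p);P=np.eye(3)-np.outer(v,v);A+=P;y+=P@o
    X=np.linalg.solve(A,y);return X,[np.linalg.norm((np.eye(3)-np.outer(v,v))@(X-o)) for o,v in (ray(*a),ray(*b))]
def proj(c,X):
    m=ctrl.camera_model(c);K=np.array(m['intrinsics']);p=np.array(m['R'])@np.array(X)+np.array(m['t'])
    u=p[:2]/p[2];u=u*(1+m['k1']*(u@u));return (K@[u[0],u[1],1])[:2]
E
python3 - <<'E'
from h import *
for c in('scene','top'):
    save(c,c+'0')
    for q in('loose_foot','pad','tray','fitted_foot_a'):
        print(c,q,[(np.round(d['at'],1).tolist(),round(d['confidence'],2)) for d in ctrl.place_of(q,c)][:5])
    print(np.round(ray(c,(320,200)),3).tolist())
E
```

```text
scene loose_foot [([326.7, 254.4], 0.78), ([327.0, 279.9], 0.78)]
scene pad [([373.9, 197.3], 0.6)]
scene tray [([351.7, 201.3], 0.64)]
scene fitted_foot_a [([329.5, 213.4], 0.76), ([348.6, 219.7], 0.72), ([352.7, 187.3], 0.49)]
[[0.263, 0.837, 1.017], [0.277, -0.59, -0.758]]
top loose_foot [([382.1, 220.5], 0.76), ([238.6, 214.9], 0.75), ([242.5, 249.7], 0.61), ([265.2, 232.6], 0.51), ([276.7, 175.9], 0.33)]
top pad [([344.3, 244.6], 0.51)]
top tray [([328.6, 233.7], 0.85)]
top fitted_foot_a [([307.6, 216.2], 0.71), ([345.0, 224.1], 0.43), ([301.8, 235.1], 0.43), ([265.6, 232.7], 0.24)]
[[0.504, 0.042, 1.482], [0.087, 0.001, -0.996]]
```

View pics/scene0.png

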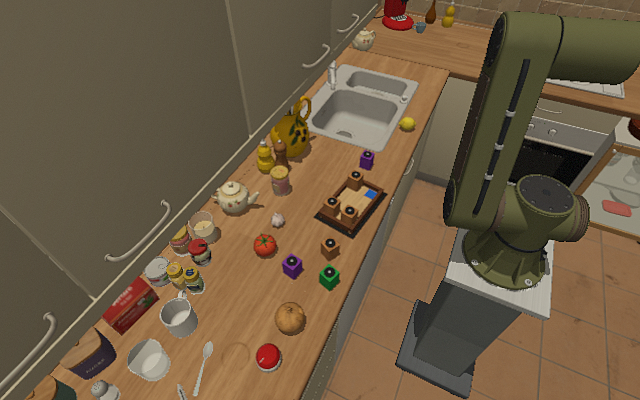

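View pics/top0.png

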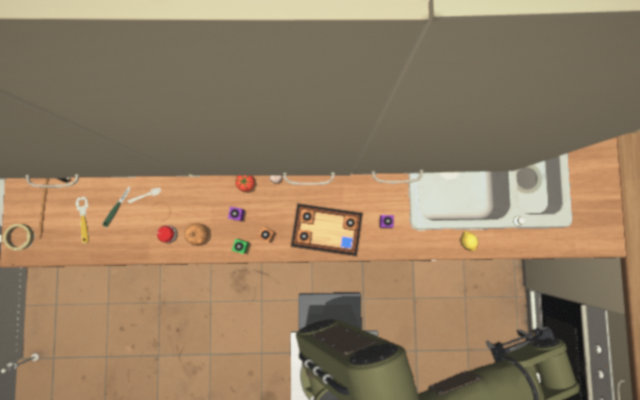

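The scene view shows the brown loose foot at (330,248), green and purple look-alikes, and the tray near (350,203) with the blue pad at (372,195). In the top view the foot is at (267,234) and the pad at (347,242), so the empty corner is near-right. I'll measure with masks and enlarged crops.

Run:
```python
from h import *
a=cv2.imread('pics/scene0.png')[160:270,300:410];b=cv2.imread('pics/top0.png')[195:265,250:370]
cv2.imwrite('pics/c1.png',np.vstack([cv2.resize(a,(600,600)*1 if 0 else (330,330),interpolation=cv2.INTER_CUBIC),]))
A=cv2.resize(a,None,fx=5,fy=5,interpolation=cv2.INTER_CUBIC);B=cv2.resize(b,None,fx=6,fy=6,interpolation=cv2.INTER_CUBIC)
cv2.imwrite('pics/cs.png',A);cv2.imwrite('pics/ct.png',B)
for c in('scene','top'):
    ctrl.camera(c)
    for q in('loose_foot','pad','tray'):
        for d in ctrl.masks_of(q,c)[:5]:
            ys,xs=np.nonzero(d['pixels']);r=cv2.minAreaRect(np.c_[xs,ys].astype(np.float32))
            print(c,q,round(d['confidence'],2),len(xs),np.round([xs.mean(),ys.mean()],1),[np.round(v,1).tolist() for v in r])
```

```text
scene loose_foot 0.82 353 [329.  277.1] [[329.3, 276.8], [19.8, 20.5], 45.0]
scene loose_foot 0.79 374 [329.8 248. ] [[329.8, 248.1], [21.6, 20.0], 53.1]
scene loose_foot 0.79 194 [366.8 159.8] [[367.0, 160.0], [18.0, 12.0], 90.0]
scene loose_foot 0.73 355 [292.6 266.4] [[292.8, 266.3], [19.8, 20.5], 45.0]
scene loose_foot 0.45 759 [289.2 316.5] [[289.0, 316.0], [30.0, 30.0], 90.0]
scene tray 0.78 1785 [354.3 208. ] [[351.5, 205.2], [45.4, 64.7], 38.1]
top loose_foot 0.74 188 [265.6 234.3] [[265.6, 234.3], [13.9, 13.4], 26.6]
top loose_foot 0.54 154 [235.9 213.4] [[236.0, 213.5], [11.0, 14.0], 90.0]
top loose_foot 0.5 176 [385.6 221.1] [[385.5, 221.0], [12.0, 13.0], 90.0]
top loose_foot 0.46 202 [239.7 245.8] [[239.8, 245.8], [15.2, 13.6], 18.4]
top pad 0.49 102 [345.8 242.1] [[346.0, 242.0], [10.0, 10.0], 90.0]
top pad 0.32 169 [348.8 222.5] [[348.9, 222.5], [13.2, 13.2], 9.5]
top tray 0.59 2374 [327.4 229.8] [[326.2, 229.4], [68.3, 44.8], 9.0]
```

View pics/cs.png

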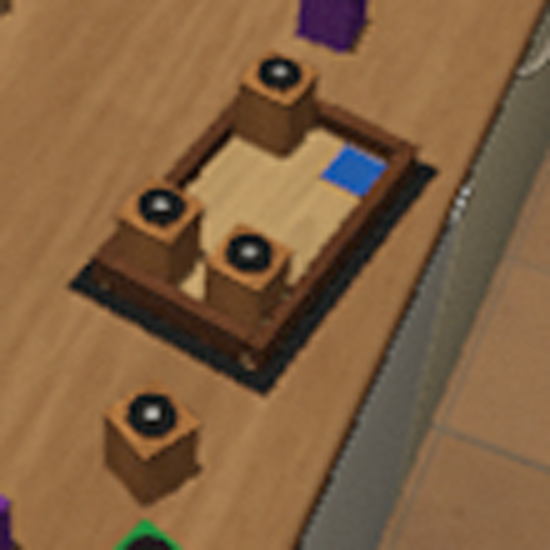

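View pics/ct.png

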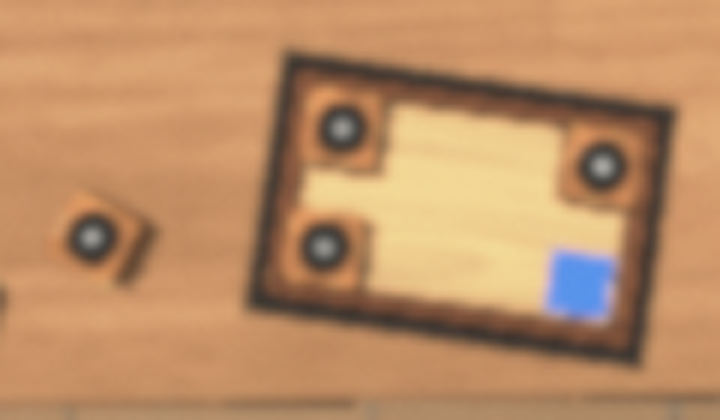

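Both crops show the glide dots clearly. In the top crop they are at loose (91,237), FL (342,128), FR (602,166) and NL (323,247), and in the scene crop at (151,412), (160,206), (279,71) and (249,251). I'll triangulate these and fit the foot's yaw.

```bash
cat > m.py <<'E'
from h import *
from scipy.optimize import minimize
S=lambda p:(300+(p[0]+.5)/5-.5,160+(p[1]+.5)/5-.5)
T=lambda p:(250+(p[0]+.5)/6-.5,195+(p[1]+.5)/6-.5)
D=dict(L=((151,412),(91,237)),FL=((160,206),(342,128)),FR=((279,71),(602,166)),NL=((249,251),(323,247)))
P={}
for k,(s,t) in D.items():
    X,e=tri(('scene',S(s)),('top',T(t)));P[k]=X;print(k,np.round(X,4),np.round(e,4))
print('pads',np.round(onz('scene',S((354,171)),.013),4),np.round(onz('top',T((582,287)),.013),4))
# tray fit: centre,yaw from feet
xy=np.array([P['FL'][:2],P['FR'][:2],P['NL'][:2]]);B=np.array([[.0355,.078],[.0355,-.078],[-.0355,.078]])
q,p=xy-xy.mean(0),B-B.mean(0);H=p.T@q;yaw=np.arctan2(H[0,1]-H[1,0],H[0,0]+H[1,1])
R=np.array([[np.cos(yaw),-np.sin(yaw)],[np.sin(yaw),np.cos(yaw)]]);c=xy.mean(0)-R@B.mean(0)
print('tray',np.round(c,4),'yaw',np.degrees(yaw),'res',np.round(xy-(B@R.T+c),4).tolist(),'target',np.round(c+R@[-.0355,-.078],4))
# loose yaw via silhouettes
Ms={}
for cam,at in(('scene',S(D['L'][0])),('top',T(D['L'][1]))):
    ctrl.camera(cam)
    Ms[cam]=min(ctrl.masks_of('loose_foot',cam),key=lambda d:np.hypot(*(np.array(d['at'])-at)))['pixels'].astype(np.uint8)
def iou(x,y,a):
    s=0
    for cam,M in Ms.items():
        C=[proj(cam,(x+.022*(u*np.cos(a)-v*np.sin(a)),y+.022*(u*np.sin(a)+v*np.cos(a)),z)) for u in(-1,1) for v in(-1,1) for z in(0,.064)]
        h=cv2.convexHull(np.array(C,np.float32));I=np.zeros((3200,5120),np.uint8)
        I=np.zeros((400,400),np.uint8);o=np.array(C).mean(0)-20;o=np.floor(o)
        cv2.fillConvexPoly(I,np.round((h[:,0]-o+.5)*10).astype(np.int32),1)
        m=cv2.resize(M[int(o[1]):int(o[1])+40,int(o[0]):int(o[0])+40],(400,400),interpolation=cv2.INTER_NEAREST)
        s+=(I&m).sum()/(I|m).sum()
    return s/2
best=max((iou(P['L'][0]+dx,P['L'][1]+dy,np.radians(a)),a,dx,dy) for a in range(0,90,3) for dx in np.arange(-.004,.005,.002) for dy in np.arange(-.004,.005,.002))
print('best',best)
print([(a,round(max(iou(P['L'][0]+dx,P['L'][1]+dy,np.radians(a)) for dx in(-.002,0,.002) for dy in(-.002,0,.002)),3)) for a in range(0,90,6)])
E
python3 m.py
```

```text
L [0.5082 0.2412 0.068 ] [0.0003 0.0003]
FL [0.5701 0.0913 0.0768] [0.0002 0.0002]
FR [ 0.5449 -0.0619  0.0794] [0.0004 0.0004]
NL [0.5    0.1033 0.0791] [0.0004 0.0004]
pads [ 0.4756 -0.053   0.013 ] [ 0.4732 -0.0527  0.013 ]
tray [0.5225 0.0205] yaw -9.330022329208525 res [[-0.0, -0.0004], [0.0001, 0.0003], [-0.0001, 0.0]] target [ 0.4748 -0.0507]Traceback (most recent call last):
  File "m.py", line 30, in <module>
    best=max((iou(P['L'][0]+dx,P['L'][1]+dy,np.radians(a)),a,dx,dy) for a in range(0,90,3) for dx in np.arange(-.004,.005,.002) for dy in np.arange(-.004,.005,.002))
  File "m.py", line 30, in <genexpr>
    best=max((iou(P['L'][0]+dx,P['L'][1]+dy,np.radians(a)),a,dx,dy) for a in range(0,90,3) for dx in np.arange(-.004,.005,.002) for dy in np.arange(-.004,.005,.002))
              ~~~^^^^^^^^^^^^^^^^^^^^^^^^^^^^^^^^^^^^^^^^^
  File "m.py", line 23, in iou
    C=[proj(cam,(x+.022*(u*np.cos(a)-v*np.sin(a)),y+.022*(u*np.sin(a)+v*np.cos(a)),z)) for u in(-1,1) for v in(-1,1) for z in(0,.064)]
       ~~~~^^^^^^^^^^^^^^^^^^^^^^^^^^^^^^^^^^^^^^^^^^^^^^^^^^^^^^^^^^^^^^^^^^^^^^^^^^^
  File "h.py", line 18, in proj
    m=ctrl.camera_model(c);K=np.array(m['intrinsics']);p=np.array(m['R'])@np.array(X)+np.array(m['t'])
ValueError: time passes only in moves, steps and waits
```

```bash
sed -i 's/^def save/import functools\ncm=functools.lru_cache(None)(ctrl.camera_model)\ndef save/; s/=ctrl.camera_model(c)/=cm(c)/' h.py
cat >> h.py <<'E'
from scipy.spatial.transform import Rotation as Ro
def tool(): o=ctrl.get_obs();return np.array(o['ee_pos']),Ro.from_euler('xyz',o['eef_rot'])
def goto(xyz,closing):
    "units to pose pointing down with tool y along world angle closing (deg)"
    p,R=tool();a=np.radians(closing);best=None
    for s in(0,np.pi):
        y=np.array([np.cos(a+s),np.sin(a+s),0]);z=np.array([0,0,-1.]);x=np.cross(y,z)
        w=(R.inv()*Ro.from_matrix(np.c_[x,y,z])).as_rotvec()
        d=R.inv().apply(np.array(xyz)-p)/.03
        print('goto',np.round(d,3),np.round(np.degrees(w)/6,3))
E
python3 m.py | tail -2
python3 - <<'E'
from h import *
o=ctrl.get_obs();print({k:np.round(v,3).tolist() for k,v in o.items()})
print(np.round(tool()[1].as_matrix(),3).tolist())
E
```

```text
best (np.float64(0.8426428827569096), 57, np.float64(-0.002), np.float64(0.0))
[(0, np.float64(0.772)), (6, np.float64(0.758)), (12, np.float64(0.746)), (18, np.float64(0.734)), (24, np.float64(0.732)), (30, np.float64(0.755)), (36, np.float64(0.778)), (42, np.float64(0.807)), (48, np.float64(0.827)), (54, np.float64(0.837)), (60, np.float64(0.842)), (66, np.float64(0.841)), (72, np.float64(0.828)), (78, np.float64(0.809)), (84, np.float64(0.79))]
{'time_s': 1.3, 'qpos': [-1.316, 0.3, 1.521, 0.0, 1.321, -0.067], 'joint_vel': [0.0, 0.0, -0.0, -0.0, -0.0, 0.001], 'tau': [-0.0, -53.166, -35.292, 0.071, 0.021, 0.0], 'ee_pos': [0.174, -0.522, 0.205], 'eef_rot': [-3.142, -0.0, 0.322], 'force': [-0.692, -0.144, 0.03], 'moment': [0.006, -0.006, 0.006], 'grip_force': 0.0, 'grip_width': 0.094}
[[0.949, 0.316, -0.0], [0.316, -0.949, 0.0], [0.0, -0.0, -1.0]]
```

>>> {"api": "step_arm", "payload": {
  "plan": [
    [[7.4,-8.2,0,0,0,-8.9],[7.4,-8.2,0,0,0,-8.9],[7.4,-8.2,0,0,0,-8.9],[7.4,-8.2,0,0,0,-8.9],[7.4,-8.2,0,0,0,-8.9],[7.4,-8.2,0,0,0,-8.9],[7.4,-8.2,0,0,0,-8.9],[7.4,-8.2,0,0,0,-8.9]]
  ],
  "grip": 0.8
}}

```text
time_s: 1.97
ee_pos: [0.307, -0.2162, 0.2057]
eef_rot: [3.141, 0.0, 1.261]
force: [1.2, 0.2, -0.2]
grip_width: 0.0751
grip_force: 0.0
```

```bash
python3 -c "
from h import *
goto((.5082,.2412,.14),62)"
```

```text
goto [16.568  1.732  2.186] [ 4.0000e-03  7.0000e-03 -1.3295e+01]
goto [16.568  1.732  2.186] [ 7.0000e-03 -5.0000e-03  1.6705e+01]
```

>>> {"api": "step_arm", "payload": {
  "plan": [
    [[10.5,1.1,1.0,0,0,-8.5],[10.5,1.1,1.0,0,0,-8.5],[10.5,1.1,1.0,0,0,-8.5],[10.5,1.1,1.0,0,0,-8.5],[10.5,1.1,1.0,0,0,-8.5],[10.5,1.1,1.0,0,0,-8.5],[10.5,1.1,1.0,0,0,-8.5],[10.5,1.1,1.0,0,0,-8.5]]
  ]
}}

```text
time_s: 2.63
ee_pos: [0.4369, 0.074, 0.1752]
eef_rot: [3.141, -0.0, 2.154]
force: [0.5, 0.1, 0.6]
grip_width: 0.0751
grip_force: 0.0
```

```bash
python3 -c "
from h import *
goto((.5082,.2412,.14),62)"
```

```text
goto [3.345 5.049 1.175] [ 4.000e-03 -0.000e+00 -4.769e+00]
goto [3.345 5.049 1.175] [-0.0000e+00 -5.0000e-03  2.5231e+01]
```

>>> {"api": "step_arm", "payload": {
  "plan": [
    [[3.35,5.05,1.18,0,0,-4.77],[3.35,5.05,1.18,0,0,-4.77],[3.35,5.05,1.18,0,0,-4.77],[3.35,5.05,1.18,0,0,-4.77],[3.35,5.05,1.18,0,0,-4.77],[3.35,5.05,1.18,0,0,-4.77],[3.35,5.05,1.18,0,0,-4.77],[3.35,5.05,1.18,0,0,-4.77]]
  ]
}}

```text
time_s: 3.3
ee_pos: [0.5089, 0.2367, 0.1402]
eef_rot: [-3.141, 0.0, 2.643]
force: [-0.3, 0.0, 0.2]
grip_width: 0.0754
grip_force: 0.0
```

Run:
```python
from h import *
goto((.5082,.2412,.027),62)
a=save('scene','s1')[190:310,260:400]
cv2.imwrite('pics/s1c.png',cv2.resize(a[:,:,::-1],None,fx=5,fy=5,interpolation=cv2.INTER_CUBIC))
```

```text
goto [0.091 0.121 3.773] [-0.002  0.    -0.097]
goto [0.091 0.121 3.773] [0.0000e+00 3.0000e-03 2.9903e+01]
```

View pics/s1c.png

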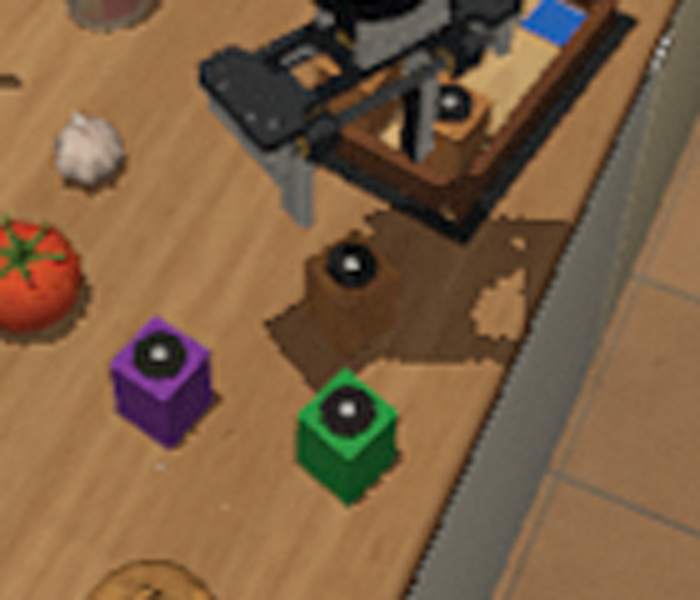

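The wrist sits over the foot at crop (350,265), the finger paths beside it are clear, and the look-alikes are away from it. I'll descend partway and check for tracking lag.

>>> {"api": "step_arm", "payload": {
  "plan": [
    [[0,0,1.0,0,0,0],[0,0,1.5,0,0,0],[0,0,1.5,0,0,0],[0,0,1.5,0,0,0]]
  ]
}}

```text
time_s: 3.68
ee_pos: [0.5091, 0.2366, 0.0956]
eef_rot: [-3.141, -0.0, 2.642]
force: [-0.4, 1.1, -0.4]
grip_width: 0.0752
grip_force: 0.0
```

Run:
```python
from h import *
goto((.5082,.2412,.027),62)
print(np.round([proj('scene',(*(tool()[0][:2]+s*.0375*np.array([.47,.88])),tool()[0][2])) for s in(-1,1)],1))
a=save('scene','s2')[190:310,260:400]
cv2.imwrite('pics/s2c.png',cv2.resize(a[:,:,::-1],None,fx=5,fy=5,interpolation=cv2.INTER_CUBIC))
```

```text
goto [0.098 0.121 2.285] [-0.003 -0.002 -0.102]
goto [0.098 0.121 2.285] [-3.0000e-03  4.0000e-03  2.9898e+01]
[[339.9 229.9]
 [320.5 241.7]]
```

View pics/s2c.png

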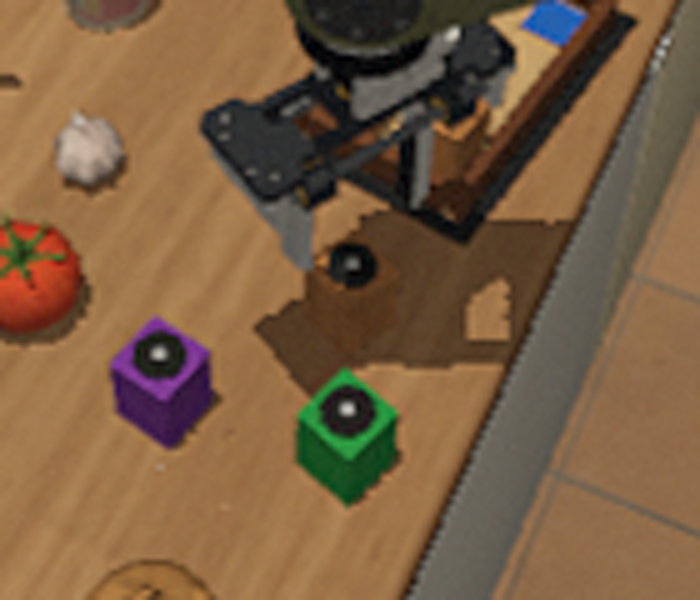

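The fingertips at crop (300,265) and (412,205) match their projected positions, so I'll correct the small offset and descend.

>>> {"api": "step_arm", "payload": {
  "plan": [
    [[0.1,0.12,0,0,0,-0.1],[0.1,0.12,0,0,0,-0.1],[0.1,0.12,0.8,0,0,-0.1],[0.1,0.12,1.6,0,0,-0.1],[0.1,0.12,2.29,0,0,-0.1],[0.1,0.12,2.29,0,0,-0.1],[0.1,0.12,2.29,0,0,-0.1]]
  ]
}}

```text
time_s: 4.32
ee_pos: [0.5081, 0.2421, 0.0267]
eef_rot: [-3.141, -0.0, 2.654]
force: [1.0, 0.6, 0.8]
grip_width: 0.0756
grip_force: 0.0
```

>>> {"api": "step_arm", "payload": {
  "plan": [
    [[0,0,0,0,0,0],[0,0,0,0,0,0],[0,0,0,0,0,0],[0,0,0,0,0,0],[0,0,0,0,0,0],[0,0,0,0,0,0],[0,0,0,0,0,0]]
  ],
  "grip": 0.3,
  "squeeze": 35
}}

```text
time_s: 4.9
ee_pos: [0.5084, 0.2421, 0.0269]
eef_rot: [3.141, 0.0, 2.654]
force: [-1.8, -0.9, 5.9]
grip_width: 0.0441
grip_force: 35.0
```

Width is 44.1 mm, so it is a square grip. Lifting.

>>> {"api": "step_arm", "payload": {
  "plan": [
    [[0,0,-0.6,0,0,0],[0,0,-1.6,0,0,0],[0,0,-2.7,0,0,0],[0,0,-3.6,0,0,0],[0,0,-3.6,0,0,0],[0,0,-3.6,0,0,0]]
  ]
}}

```text
time_s: 5.4
ee_pos: [0.5086, 0.2422, 0.1353]
eef_rot: [3.14, 0.001, 2.654]
force: [-0.4, 0.2, -2.1]
grip_width: 0.0439
grip_force: 35.0
```

Run:
```python
from h import *
r=np.radians(-9.33);R=np.array([[np.cos(r),-np.sin(r)],[np.sin(r),np.cos(r)]])
p=np.array([.4748,-.0507])+R@[.007,.007];print(p)
goto((*p,.135),80.67)
```

```text
[ 0.48284224 -0.04492745]
goto [-3.727e+00 -8.856e+00  1.000e-03] [ 0.014  0.016 -3.102]
goto [-3.727e+00 -8.856e+00  1.000e-03] [ 2.3000e-02 -1.9000e-02  2.6898e+01]
```

>>> {"api": "step_arm", "payload": {
  "plan": [
    [[-0.5,-1.1,0,0,0,-0.4],[-1.0,-2.3,0,0,0,-0.8],[-1.5,-3.5,0,0,0,-1.2],[-2.0,-4.7,0,0,0,-1.6],[-2.5,-5.9,0,0,0,-2.1],[-3.0,-7.1,0,0,0,-2.5],[-3.5,-8.3,0,0,0,-2.9],[-3.73,-8.86,0,0,0,-3.1]]
  ]
}}

```text
time_s: 6.07
ee_pos: [0.4811, -0.0485, 0.1328]
eef_rot: [-3.141, -0.003, 2.979]
force: [0.7, 0.5, -1.7]
grip_width: 0.0437
grip_force: 35.0
```

>>> {"api": "step_arm", "payload": {
  "plan": [
    [[0,0,0,0,0,0],[0,0,0,0,0,0],[0,0,0,0,0,0]]
  ]
}}

```text
time_s: 6.32
ee_pos: [0.4821, -0.0446, 0.1334]
eef_rot: [3.141, -0.002, 2.978]
force: [-0.5, 0.1, -1.4]
grip_width: 0.0438
grip_force: 35.0
```

Run:
```python
from h import *
goto((.4828,-.0449,.060),80.67)
a=save('scene','s3')[140:240,310:430]
b=save('top','t3')[195:265,300:400]
A=cv2.resize(a[:,:,::-1],None,fx=5,fy=5,interpolation=cv2.INTER_CUBIC)
cv2.imwrite('pics/s3c.png',A)
```

```text
goto [-0.028 -0.006  2.447] [ 0.002 -0.016 -0.006]
goto [-0.028 -0.006  2.447] [-2.5000e-02 -3.0000e-03  2.9994e+01]
```

View pics/s3c.png

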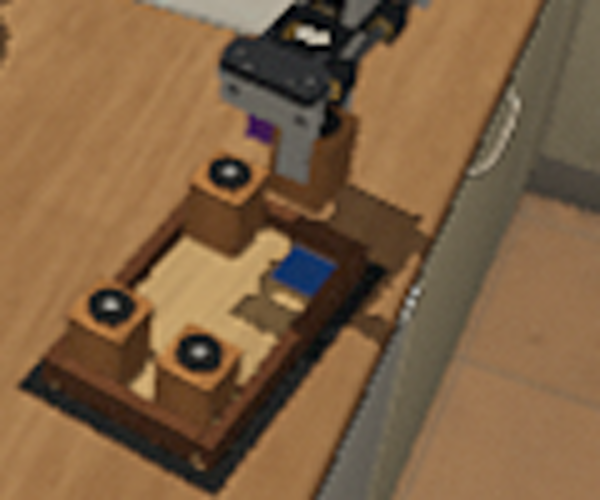

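The foot hangs upright in the grip at crop (320,170), above and inside the empty corner with the pad at (303,270). Lowering.

>>> {"api": "step_arm", "payload": {
  "plan": [
    [[0,0,0.8,0,0,0],[0,0,1.6,0,0,0],[0,0,2.2,0,0,0],[0,0,2.7,0,0,0],[0,0,2.9,0,0,0],[0,0,3.0,0,0,0],[0,0,3.0,0,0,0],[0,0,3.0,0,0,0]]
  ]
}}

```text
time_s: 7.08
ee_pos: [0.4829, -0.045, 0.045]
eef_rot: [3.142, 0.001, 2.979]
force: [0.3, 0.7, -1.6]
grip_width: 0.0437
grip_force: 35.0
```

>>> {"api": "step_arm", "payload": {
  "plan": [
    [[0,0,0.05,0,0,0],[0,0,0.1,0,0,0],[0,0,0.15,0,0,0],[0,0,0.15,0,0,0]]
  ]
}}

```text
time_s: 7.42
ee_pos: [0.4824, -0.0452, 0.0398]
eef_rot: [3.142, 0.0, 2.978]
force: [-0.6, 0.2, -0.8]
grip_width: 0.0439
grip_force: 35.0
```

>>> {"api": "step_arm", "payload": {
  "plan": [
    [[0,0,0.03,0,0,0],[0,0,0.05,0,0,0],[0,0,0.05,0,0,0]]
  ]
}}

```text
time_s: 7.67
ee_pos: [0.4826, -0.0453, 0.0388]
eef_rot: [-3.142, 0.0, 2.978]
force: [-3.3, 1.4, 6.3]
grip_width: 0.0436
grip_force: 35.0
```

>>> {"api": "step_arm", "payload": {
  "plan": [
    [[0.04,-0.04,0,0,0,0],[0.08,-0.08,0,0,0,0],[0.12,-0.12,0,0,0,0],[0.15,-0.15,0,0,0,0],[0.15,-0.15,0,0,0,0]]
  ]
}}

```text
time_s: 8.08
ee_pos: [0.4777, -0.0491, 0.0389]
eef_rot: [3.141, 0.002, 2.978]
force: [0.4, 0.3, 6.2]
grip_width: 0.044
grip_force: 35.0
```

>>> {"api": "step_arm", "payload": {
  "plan": [
    [[0,-0.03,0,0,0,0],[0,-0.06,0,0,0,0],[0,-0.09,0,0,0,0],[0,-0.09,0,0,0,0]]
  ]
}}

```text
time_s: 8.42
ee_pos: [0.4772, -0.0512, 0.0388]
eef_rot: [3.14, 0.001, 2.978]
force: [0.7, 7.0, 7.4]
grip_width: 0.044
grip_force: 35.0
```

>>> {"api": "step_arm", "payload": {
  "plan": [
    [[0.03,-0.02,0,0,0,0],[0.06,-0.04,0,0,0,0],[0.08,-0.04,0,0,0,0],[0.08,-0.04,0,0,0,0]]
  ]
}}

```text
time_s: 8.75
ee_pos: [0.4759, -0.051, 0.039]
eef_rot: [3.139, 0.004, 2.978]
force: [11.0, 15.8, 0.7]
grip_width: 0.0437
grip_force: 35.0
```

>>> {"api": "step_arm", "payload": {
  "plan": [
    [[0.03,0,0,0,0,0],[0.05,0,0,0,0,0],[0.05,0,0,0,0,0]]
  ]
}}

```text
time_s: 9.0
ee_pos: [0.4749, -0.0509, 0.039]
eef_rot: [3.139, 0.005, 2.978]
force: [14.3, 14.3, -1.8]
grip_width: 0.0438
grip_force: 35.0
```

Run:
```python
from h import *
print(np.round(ctrl.get_obs()['moment'],3),np.round(ctrl.get_obs()['force'],1))
a=save('scene','s4')[150:230,330:410]
cv2.imwrite('pics/s4c.png',cv2.resize(a[:,:,::-1],None,fx=7,fy=7,interpolation=cv2.INTER_CUBIC))
```

```text
[ 3.264 -3.045  0.205] [14.3 14.3 -1.8]
```

View pics/s4c.png

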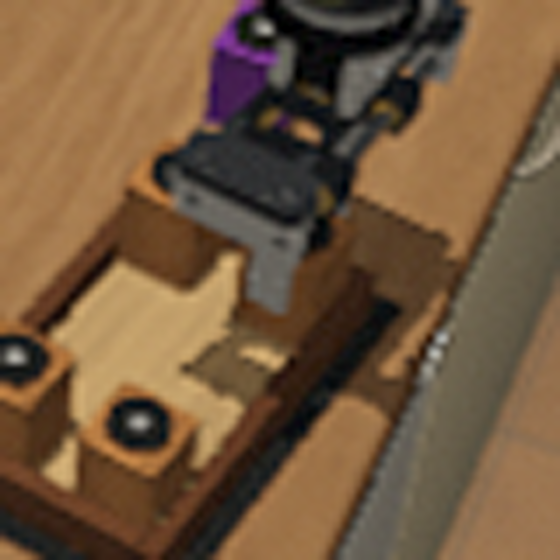

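The foot sits in the corner at crop (290,290) with the pad covered. The x push may have tilted it slightly in the grip, so I'll ease off, press it flat, grip harder and push again.

>>> {"api": "step_arm", "payload": {
  "plan": [
    [[-0.1,0.04,0,0,0,0],[-0.1,0.04,0.05,0,0,0],[-0.1,0.04,0.1,0,0,0],[-0.1,0.04,0.1,0,0,0]]
  ]
}}

```text
time_s: 9.38
ee_pos: [0.4772, -0.0511, 0.0379]
eef_rot: [3.141, 0.003, 2.979]
force: [-8.7, 8.9, 37.1]
grip_width: 0.044
grip_force: 35.0
```

>>> {"api": "step_arm", "payload": {
  "plan": [
    [[0,0,0,0,0,0],[0,0,-0.02,0,0,0],[0.04,0,-0.02,0,0,0],[0.07,-0.02,-0.02,0,0,0],[0.07,-0.02,-0.02,0,0,0]]
  ],
  "squeeze": 58
}}

```text
time_s: 9.8
ee_pos: [0.4767, -0.0511, 0.038]
eef_rot: [3.14, 0.008, 2.978]
force: [10.5, 11.1, 15.0]
grip_width: 0.0439
grip_force: 58.0
```

```bash
python3 -c "
from h import *
print({k:np.round(ctrl.get_obs()[k],4) for k in('moment','force','ee_pos','eef_rot')})"
```

```text
{'moment': array([ 2.3477, -2.1603,  0.2274]), 'force': array([10.5184, 11.101 , 14.9965]), 'ee_pos': array([ 0.4767, -0.0511,  0.038 ]), 'eef_rot': array([3.1397, 0.0077, 2.9785])}
```

>>> {"api": "step_arm", "payload": {
  "plan": [
    [[0.02,-0.01,-0.01,0,0,0],[0.04,-0.02,-0.01,0,0,0],[0.06,-0.02,-0.01,0,0,0],[0.06,-0.02,-0.01,0,0,0],[0.06,-0.02,-0.01,0,0,0]]
  ]
}}

```text
time_s: 10.22
ee_pos: [0.4758, -0.051, 0.0381]
eef_rot: [3.139, 0.01, 2.978]
force: [17.5, 15.1, 5.4]
grip_width: 0.0437
grip_force: 58.0
```

>>> {"api": "step_arm", "payload": {
  "plan": [
    [[-0.01,0,0.02,0,0.05,0],[-0.01,0,0.04,0,0.1,0],[-0.01,0,0.04,0,0.1,0],[-0.01,0,0.04,0,0.1,0],[-0.01,0,0.04,0,0.1,0],[-0.01,0,0.04,0,0.1,0]]
  ]
}}

```text
time_s: 10.72
ee_pos: [0.476, -0.051, 0.038]
eef_rot: [3.139, -0.001, 2.979]
force: [8.9, 16.6, 24.0]
grip_width: 0.0438
grip_force: 58.0
```

Run:
```python
from h import *
print({k:np.round(ctrl.get_obs()[k],4) for k in('moment','force','ee_pos','eef_rot','grip_width')})
a=save('scene','s5')[150:230,330:410]
r=np.radians(-9.33);c,s=np.cos(r),np.sin(r)
K=8;A=cv2.resize(a[:,:,::-1],None,fx=K,fy=K,interpolation=cv2.INTER_CUBIC)
def f(X): q=proj('scene',X);return tuple(int(v) for v in ((q-[330,150]+.5)*K))
for col,(fx,fy) in(((255,255,0),(.4748,-.0507)),((255,255,255),(.5+.0006,.1033))):
  pts=[(fx+.022*(c*u-s*v),fy+.022*(s*u+c*v)) for u,v in((-1,1),(1,1),(1,-1),(-1,-1))]
  for i in range(4):
    p,q=pts[i],pts[(i+1)%4]
    for z in(.012,.076): cv2.line(A,f((*p,z)),f((*q,z)),col,1)
    cv2.line(A,f((*p,.012)),f((*p,.076)),col,1)
cv2.imwrite('pics/s5c.png',A[:600])
```

```text
{'moment': array([ 3.1571, -2.3293,  0.1642]), 'force': array([ 8.8525, 16.6233, 23.9998]), 'ee_pos': array([ 0.476, -0.051,  0.038]), 'eef_rot': array([ 3.1390e+00, -1.0000e-03,  2.9786e+00]), 'grip_width': np.float64(0.0438)}
```

View pics/s5c.png

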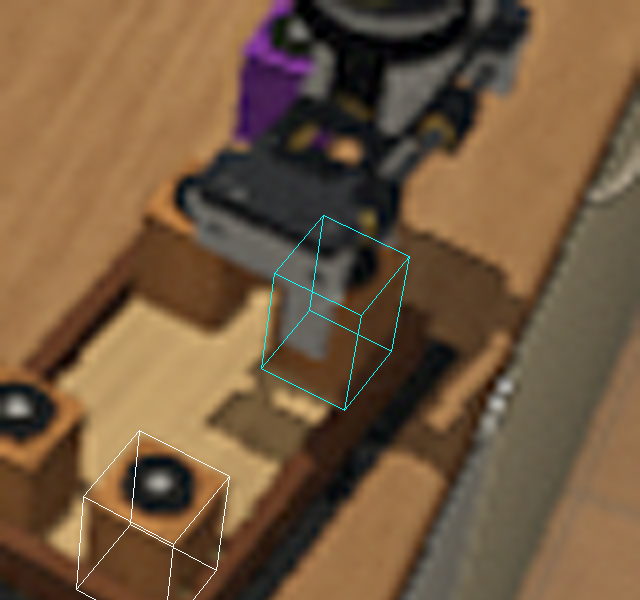

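The overlay agrees with the foot standing in the corner. I'll trade some downward press for more x push, keeping the tool upright.

>>> {"api": "step_arm", "payload": {
  "plan": [
    [[0.03,0,-0.02,0,0.03,0],[0.06,0,-0.03,0,0.08,0],[0.06,0,-0.03,0,0.08,0],[0.06,0,-0.03,0,0.08,0],[0.06,0,-0.03,0,0.08,0],[0.06,0,-0.03,0,0.08,0]]
  ]
}}

```text
time_s: 11.27
ee_pos: [0.4753, -0.051, 0.0381]
eef_rot: [3.139, -0.007, 2.978]
force: [24.4, 14.3, 2.7]
grip_width: 0.0438
grip_force: 58.0
```

>>> {"api": "step_arm", "payload": {
  "plan": [
    [[-0.01,0,0.02,0,0,0],[-0.01,0,0.02,0,0,0],[-0.01,0,0.02,0,0,0],[-0.01,0,0.02,0,0,0],[-0.01,0,0.02,0,0,0],[-0.01,0,0.02,0,0,0],[-0.01,0,0.02,0,0,0],[-0.01,0,0.02,0,0,0]]
  ]
}}

```text
time_s: 11.93
ee_pos: [0.4754, -0.051, 0.038]
eef_rot: [3.139, -0.007, 2.978]
force: [17.2, 16.2, 13.6]
grip_width: 0.0436
grip_force: 58.0
```

The x push could so far be carried by friction on the other rim and the panel. To check, I'll release the y push and test x alone.

>>> {"api": "step_arm", "payload": {
  "plan": [
    [[-0.05,0.06,-0.03,0,0,0],[-0.05,0.12,-0.03,0,0,0],[-0.05,0.12,-0.03,0,0,0],[-0.05,0.12,-0.03,0,0,0]]
  ]
}}

```text
time_s: 12.27
ee_pos: [0.4758, -0.0496, 0.0381]
eef_rot: [-3.141, -0.011, 2.979]
force: [8.8, -5.1, 10.7]
grip_width: 0.0438
grip_force: 58.0
```

>>> {"api": "step_arm", "payload": {
  "plan": [
    [[0.03,0,0,0,0,0],[0.05,0,0,0,0,0],[0.05,0,0,0,0,0],[0.05,0,0,0,0,0]]
  ]
}}

```text
time_s: 12.6
ee_pos: [0.4755, -0.0496, 0.0382]
eef_rot: [-3.141, -0.008, 2.979]
force: [19.2, -6.3, 2.2]
grip_width: 0.0438
grip_force: 58.0
```

x takes 19 N with almost no panel load and 0.3 mm of travel, so it is a real rim contact. I'll restore the y push.

>>> {"api": "step_arm", "payload": {
  "plan": [
    [[0,-0.05,0.01,0,0,0],[0,-0.1,0.02,0,0,0],[0,-0.15,0.02,0,0,0],[0,-0.15,0.02,0,0,0],[0,-0.15,0.02,0,0,0],[0,-0.15,0.02,0,0,0],[0,-0.15,0.02,0,0,0],[0,-0.15,0.02,0,0,0]]
  ]
}}

```text
time_s: 13.27
ee_pos: [0.4752, -0.051, 0.0381]
eef_rot: [3.137, -0.007, 2.978]
force: [21.1, 22.9, 10.4]
grip_width: 0.0435
grip_force: 58.0
```

```bash
python3 -c "
from station import ctrl
print(ctrl.hand_in())"
```

```text
the job is handed in; nothing more can be done
None
```

I handed the job in at about 13 s with the loose foot gripped at 58 N in the tray's empty near-right corner, pushing roughly 17 N (x) and 26 N (y) toward its two rim strips. The hand-in reported no verdict, and I judged the foot's upright stance only from the tool pose and camera overlay.

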